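Dim the curing lamp and hold the box lid at the pointer for inspection

TASK

The painted wooden pieces in the blue lamp box are to be inspected: with the lid still shut, slide the black dimmer grip on the grey console until it lines up with the green clip, then raise the hinged lid with the amber window and the black handle until it lines up with the red pointer beside it. The lid falls shut by itself, so finish while still holding it there, steady; do not shift the pointer or any of the jars, pots and tools around.

Things in the scene. Friction and masses are not known exactly. Their poses are not given: they have to be found in the camera images.
- lid: white-rimmed amber lid 180 x 200 x 10 mm, 0.3-0.55 kg, on a blue box (100 mm high, fixed, yaw up to 0.25). Origin: on the hinge, middle of the box's far edge, 100.5 mm up, at the lid's underside. y along the hinge; shut: x level from handle to hinge, z up. Opens by a positive turn about y, 0 shut to 1.4 rad; free hinge, falls shut if let go
- lid_grip (a point): centre of the lid's handle: black round bar 26 mm long along y, 22 mm thick, on a 12 mm wide stem, 40 mm out from the lid's front edge; at (-220, 0, 5) mm in the lid's frame, lid's axes. Pinch its ends from straight above, fingers closing along y; the bar then turns between them as the lid rises. Nothing beside or below it
- pointer_tip (a point): red ball (18 mm) on a red rod pivoting on the lid's hinge line, 125 mm to the lid's +y side, by a steel arc with ticks; 220 mm from the pivot, as the handle is. x points from ball to pivot, y along the hinge. Its angle above level (0.55-1.0 rad) is the lid angle wanted: then its x axis and lid_grip's agree and the ball and handle are level. Ball up to 300 mm high; do not move
- dimmer_top (a point): top centre of the black dimmer grip, 28 (x) x 20 (y) x 40 mm high, sliding along y (travel 120 mm) on an aluminium track on a grey console (100 x 200 x 45 mm, fixed, yaw up to 0.25). Top 99.5 mm above the table, track 59 mm. Starts within 25 mm of the -y end; friction about 1.5 N, stays where left. Pinch from above, fingers closing along y
- clip: green clip 34 x 8 x 14 mm high on the console, on the +x side of the track; origin at its underside's centre, 45 mm above the table, axes parallel to the dimmer's. Slide the grip in +y (30 to 115 mm) until its middle is level with the clip's: dimmer_top at y = 0 in the clip's frame (x there is about -39 mm)
- jar_black: loose dark glass jar with brass lid, 64 mm wide, 85 mm high, far side of the table, origin at the centre of its underside; leave alone
- jar_brown: loose dark red-brown jar with brass lid, 60 mm wide, 80 mm high, far side of the table, origin at the centre of its underside; leave alone
- varnish: loose white bottle with black cap, 60 mm wide, 130 mm high, to the right, origin at the centre of its underside; leave alone
- tub: loose open lilac tub, 90 mm wide, 60 mm high, to the left, origin at the centre of its underside; leave alone
- pot_yellow: loose small yellow paint pot, 32 mm wide, 30 mm high, near the robot, origin at the centre of its underside; leave alone
- pot_blue: loose small blue paint pot, 32 mm wide, 30 mm high, near the robot, origin at the centre of its underside; leave alone
- knife: loose palette knife with black handle, 200 mm long, lying to the robot's right, origin at the centre of its underside; leave alone
Things that resemble listed ones, but are neither listed nor needed, are in the scene too. Of the things shaped like the part that bears dimmer_top, the grey one is meant.

How it is judged (in metres and radians):
On the way, in this order (a step that is already met when the one before it is completed fails the run):
1. the dimmer grip stands at the green clip (within 6 mm along the track) while the lid is still shut (y of dimmer_top in the frame of clip between -0.006 and 0.006 m and height (world z) of lid_grip below 0.12 m), for 0.3 s.
2. the lid is held by the fingers in line with the red pointer (angle between the x axis of lid_grip and the x axis of pointer_tip, either way round below 0.08 rad and contact force between the fingers and lid above 0.3 N and angular speed of lid below 0.15 rad/s), for 0.5 s.
At the end, for the whole second after the job is handed in: The dimmer grip is within 6 mm of the green clip along the track, and the lid is held by the fingers, at rest (under 0.15 rad/s), within 0.08 rad (4.6 degrees) of the red pointer's angle (all of step 2 and y of dimmer_top in the frame of clip between -0.006 and 0.006 m); the arm keeps its last pose, push and grip.
It fails at once if the red pointer is shifted (ball more than 8 mm) (distance of pointer_tip from where it was at the start of the episode above 0.008 m).
It fails at once if a jar, pot, tub, bottle or the palette knife is moved more than 30 mm (distance of any of jar_black, jar_brown, varnish, tub, pot_yellow, pot_blue, knife from where it was at the start of the episode above 0.03 m).
It also fails if it takes over 64 s, if anything falls off the work surface, if the arm or the gripper's body presses on something with over 40 N, if the wrist force passes 120 N, or if a joint passes its speed limit or range.

ROBOT

A 7-joint arm with a two-finger parallel gripper is mounted at the origin on the work surface. World frame = base frame: x ahead of the robot, y to its left, z up, the work surface at z = 0. Lengths are in mm, angles in rad, forces in N, time in s.
With the tool pointing down it reaches from about 350 to 900 mm from the base axis. Payload 7.2 kg.
Tool frame: the origin (TCP) lies at the very end of the fingers, on their centre line; the grasp point (between the pads) lies 19 mm behind it; z points along the fingers, x is the direction in which the jaws open and shut, and the axes are right-handed (so a half turn about z gives the same grasp; the last joint's range is limited). The gripper opens to 85 mm and grips with 20 to 120 N. Pads are 22 mm wide; open, the fingers measure 114 mm over their backs; the gripper's body (76 mm by 85 mm) begins 54 mm behind the grasp point. The pads swing forward as they close: fully open they stand 13 mm farther back than shut.
Start: joints at [-1.214, 0.411, -0.013, 1.596, 0.006, 1.134, -0.082], TCP at [257.596, 569.45, 231.297] pointing down, gripper open.
Joint ranges: [-2.95, 2.95], [-0.29, 1.99], [-1.47, 1.44], [0.14, 2.54], [-1.03, 4.17], [0.13, 1.85], [-2.86, 2.86]. Speed limits (rad/s): [2.39, 2.39, 3.01, 3.01, 3.14, 3.14, 3.14].

INTERFACE

Orientations are given as [roll, pitch, yaw] about the fixed x, y, z axes, in that order (R = Rz(yaw) Ry(pitch) Rx(roll)).
In Python, from workcell import manip, fingers, kin, sensors, snapshot, camera_model, ticket, models gives the robot as it stands. The module is installed in compiled form; this text tells all that it offers. Calls block until the motion is done:
- manip.reach(position, orientation): joint-space move of the TCP to a pose.
- manip.move_straight(position, frame=None, rate=150, max_force=None): straight line of the TCP; frame=None keeps the orientation; rate is the mean speed in mm/s. With max_force (N) it stops when the force on the tool has changed by that much, and returns True; else False.
- manip.move_joints(angles): joint-space move.
- fingers.grip(opening, f_grip=None): finger opening in mm; f_grip is the grip in N (None keeps the last); returns when the fingers have stopped.
- manip.pause(seconds).
- kin.inverse_kinematics(position, orientation): joint angles nearest the present ones, or None.
- sensors.read_state(): the state.
- snapshot(name): name is "scene" or "side" or "wrist"; returns the picture (420x560x3 uint8, blue, green, red); there is no depth.
- camera_model(name): a dict with "camera_matrix" (3x3 intrinsics, pixels), "T" (4x4, takes a point from camera to world coordinates); the wrist camera has in their place "T_tool_cam" (4x4, takes a point from camera to tool coordinates, whose origin is the TCP and whose axes are the tool frame's). Camera axes: x right, y up, looking along -z (the intrinsics and any distortion apply to the point x, -y, -z); pixel columns grow to the right and rows downward; lengths in mm; the calibration is good to about 2 mm. A picture is of the moment at which its call begins: read the wrist's pose just before it. camera_model takes no time and is no camera call.
A pose or a line that the arm cannot do raises manip.PlanningError and nothing moves.
- ticket.close_job(): hands the job in, once; it reports no verdict.
Trained networks look in the newest picture that a camera, given by its name, has taken for a name from the list of things; names that differ only in an ending like _2 or _b are one class to them, and where a whole thing is asked for, a point or a joint stands for the part that bears it (a point fixed in the world has none). Each returns a list of dicts, best first, with "score" (0 to 1); they miss things now and then, are a little off and sometimes report something else, mostly with a low value. They report only what shows in the picture. A call takes as long as a camera call. They do not tell look-alikes from the thing itself.
- models.silhouettes(camera, label): "pixels" (420x560 bool, what is visible of it).
- models.spot_point(camera, label): "location" ([x, y, z] in mm, in world coordinates, good to about 4 mm: a listed point, or the origin of a listed thing).
The state is a dict: "time": time; "qpos": joint angles; "qvel": joint speeds; "joint_torque": joint torques, N m; "ee_pos": TCP position; "orientation": TCP orientation; "contact_force": force on the tool from outside, world axes, zero at the start; "torque": the same for the moment, N m; "width": finger opening in mm.
Only numpy, scipy, OpenCV 4.12 (cv2) and the standard library are available. Lean on these libraries where they do the work, as an engineer would, in place of code of your own. Each camera call takes 0.05 s, during which the arm holds its last target. There are 200 camera calls.

## Working session

There is one attempt and no reset: what is moved stays moved. The work goes in short steps, each a Python script; the robot and the scene stay as the last script left them, time stands still between calls to the robot, and variables do not carry over. Pictures are saved under pics/ and viewed, about 8 in all and at most 12, crops included, and the job is handed in when it is done.

```bash
mkdir -p pics; ls; python3 - <<'E'
from workcell import *
import cv2, numpy as np
a=snapshot("scene"); b=snapshot("side")
cv2.imwrite("pics/scene0.png",a); cv2.imwrite("pics/side0.png",b)
for cam in("scene","side"):
    m=camera_model(cam); print(cam,{k:np.round(v,3).tolist() for k,v in m.items()})
    for l in("lid","lid_grip","pointer_tip","dimmer_top","clip"):
        print(cam,l,[(round(d["score"],2),np.round(d["location"],1).tolist()) for d in models.spot_point(cam,l)][:4])
print(sensors.read_state()["time"], {k:np.round(v,3).tolist() for k,v in sensors.read_state().items()})
E
```

```text
pics
scene {'camera_matrix': [[489.715, 0.0, 275.934], [0.0, 489.715, 199.664], [0.0, 0.0, 1.0]], 'T': [[0.011, -0.838, 0.545, 1318.621], [1.0, 0.003, -0.016, -48.775], [0.011, 0.546, 0.838, 1246.874], [0.0, 0.0, 0.0, 1.0]]}
scene lid [(0.7, [663.4, 194.2, 103.3])]
scene lid_grip [(0.93, [444.8, 190.5, 106.6]), (0.48, [370.6, -43.5, 3.0])]
scene pointer_tip [(0.73, [495.6, 319.5, 251.2])]
scene dimmer_top [(0.47, [803.4, 201.8, 98.5]), (0.44, [599.8, -223.0, 102.3]), (0.43, [285.0, 125.9, 99.5])]
scene clip [(0.36, [632.8, -162.3, 44.7])]
side {'camera_matrix': [[441.909, 0.0, 278.022], [0.0, 441.909, 207.781], [0.0, 0.0, 1.0]], 'T': [[0.881, 0.281, -0.38, 79.267], [-0.472, 0.552, -0.688, -868.908], [0.017, 0.785, 0.619, 865.918], [0.0, 0.0, 0.0, 1.0]]}
side lid [(0.68, [446.3, 190.2, 107.5])]
side lid_grip [(0.88, [443.3, 190.2, 105.1])]
side pointer_tip [(0.54, [499.4, 315.0, 250.3]), (0.37, [623.1, 442.4, -1.1])]
side dimmer_top [(0.7, [390.1, -294.9, 98.4]), (0.55, [599.0, -225.1, 97.5]), (0.53, [283.6, 125.3, 100.3]), (0.43, [804.8, 207.9, 100.6])]
side clip [(0.38, [633.9, -158.6, 45.7])]
0.6 {'time': 0.6, 'qpos': [-1.214, 0.411, -0.013, 1.596, 0.006, 1.134, -0.082], 'qvel': [0.001, -0.001, -0.0, -0.0, 0.0, -0.0, -0.0], 'joint_torque': [-0.001, -60.009, 0.681, -29.963, 0.014, 0.002, 0.0], 'ee_pos': [257.576, 569.421, 231.293], 'orientation': [3.142, 0.0, 1.146], 'contact_force': [0.46, 0.098, -0.313], 'torque': [-0.031, 0.037, 0.01], 'width': 85.385}
```

View pics/scene0.png

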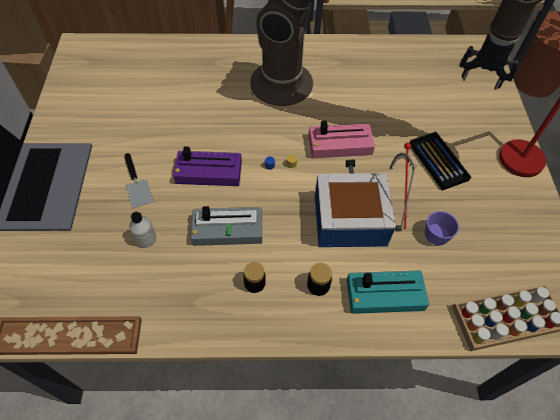

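View pics/side0.png

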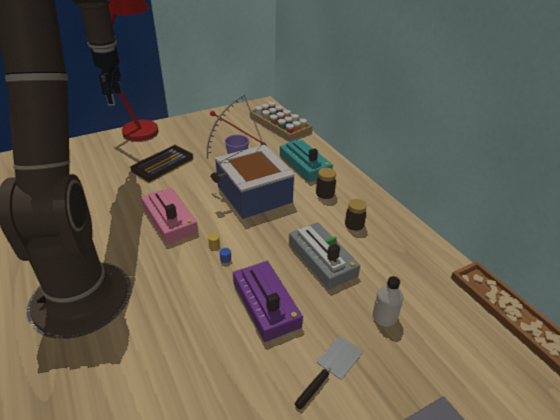

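The scene view shows the grey console at about (227,226), with its grip at (206,213) and the green clip at (229,229). The blue box is at (354,210), with its handle at (350,163), and the red pointer ball is at (408,146). The purple, pink and teal consoles are the look-alikes. Next I'll look at the grey console from close up.

```bash
python3 - <<'E'
from workcell import *
import cv2, numpy as np
print({k:np.round(v,3).tolist() for k,v in camera_model("wrist").items()})
manip.move_straight([257.6,569.4,400],rate=250)
manip.reach([600,-200,330],[np.pi,0,np.pi/2])
s=sensors.read_state(); a=snapshot("wrist"); cv2.imwrite("pics/w1.png",a)
np.save("w1pose.npy",np.r_[s["ee_pos"],s["orientation"]])
for l in("dimmer_top","clip"):
    print(l,[(round(d["score"],2),np.round(d["location"],1).tolist()) for d in models.spot_point("wrist",l)][:4])
print(s["time"],s["qpos"],s["ee_pos"],s["orientation"])
E
```

```text
{'camera_matrix': [[378.347, 0.0, 282.179], [0.0, 378.347, 209.169], [0.0, 0.0, 1.0]], 'T_tool_cam': [[1.0, 0.0, -0.0, 0.247], [0.0, -0.945, -0.327, -84.477], [-0.001, 0.327, -0.945, -141.495], [0.0, 0.0, 0.0, 1.0]]}
dimmer_top [(0.57, [600.8, -221.5, 102.1])]
clip []
4.3917 [-0.36967269  0.47466534  0.93327272  1.47782987 -0.38346571  1.38163032
  2.15466141] [ 600.39759935 -199.0651      329.85820663] [-3.14148701e+00 -3.01710327e-04  1.57213055e+00]
```

View pics/w1.png

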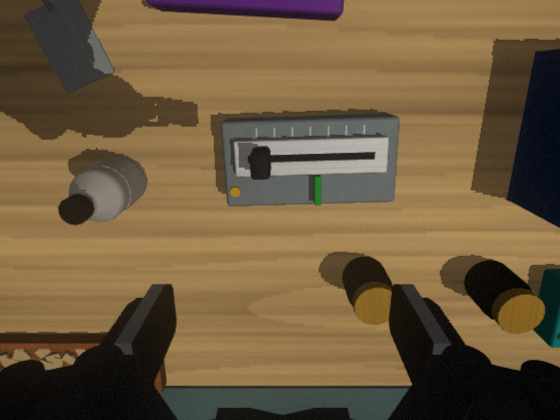

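The grey console fills the centre of the wrist view: grip at about (260,162), slot running along row 157, clip at (318,190), bottom edge from (228,205) to (396,201). Next I'll work out its yaw and the clip position.

```bash
cat > h.py <<'E'
import numpy as np, cv2
from scipy.spatial.transform import Rotation as R
from workcell import *
def camT(name,pose=None):
    m=camera_model(name)
    if name!="wrist": return m["camera_matrix"],m["T"]
    T=np.eye(4); T[:3,:3]=R.from_euler("xyz",pose[3:]).as_matrix(); T[:3,3]=pose[:3]
    return m["camera_matrix"],T@m["T_tool_cam"]
def toplane(uv,z,name,pose=None):
    K,T=camT(name,pose); uv=np.atleast_2d(np.float64(uv))
    d=np.c_[(uv[:,0]-K[0,2])/K[0,0],-(uv[:,1]-K[1,2])/K[1,1],-np.ones(len(uv))]@T[:3,:3].T
    return T[:3,3]+d*((z-T[2,3])/d[:,2])[:,None]
def proj(p,name,pose=None):
    K,T=camT(name,pose); c=(np.atleast_2d(p)-T[:3,3])@T[:3,:3]
    return np.c_[K[0,2]-K[0,0]*c[:,0]/c[:,2],K[1,2]+K[1,1]*c[:,1]/c[:,2]]
def pose():
    s=sensors.read_state(); return np.r_[s["ee_pos"],s["orientation"]]
def mask(img,lo,hi): return cv2.inRange(cv2.cvtColor(img,cv2.COLOR_BGR2HSV),np.array(lo),np.array(hi))>0
E
python3 - <<'E'
from h import *
p=np.load("w1pose.npy"); a=cv2.imread("pics/w1.png")
g=mask(a,(45,120,40),(80,255,255)); ys,xs=np.nonzero(g); print("green",len(xs),xs.min(),xs.max(),ys.min(),ys.max())
for r in range(ys.min(),ys.max()+1,4): print(r,xs[ys==r].min(),xs[ys==r].max())
print("clip",toplane([[xs.mean(),ys.mean()]],59,"wrist",p))
def yaw(q): return np.arctan2(-(q[1]-q[0])[0],(q[1]-q[0])[1])
print("edge",toplane([[228,205],[396,201]],45,"wrist",p),yaw(toplane([[228,205],[396,201]],45,"wrist",p)))
# slot fit: dark pixels between cols 275..372
gr=cv2.cvtColor(a,cv2.COLOR_BGR2GRAY); pts=[]
for c in range(278,372,4):
    col=gr[145:170,c].astype(float); w=np.clip(110-col,0,None); pts.append((c,145+(w*np.arange(25)).sum()/w.sum()))
pts=np.array(pts); k=np.polyfit(*pts.T,1); q=toplane([[278,np.polyval(k,278)],[372,np.polyval(k,372)]],59,"wrist",p); print("slot",q,yaw(q))
for d in models.silhouettes("wrist","dimmer_top")[:2]:
    ys,xs=np.nonzero(d["pixels"]); print(d["score"],xs.min(),xs.max(),ys.min(),ys.max())
print(proj([[600,-223,99.5]],"wrist",p))
E
```

```text
green 200 314 558 176 334
176 315 319
180 314 320
184 314 320
188 314 320
192 314 320
196 314 320
200 314 320
204 315 320Traceback (most recent call last):
  File "<stdin>", line 4, in <module>
    return umr_minimum(a, axis, None, out, keepdims, initial, where)
ValueError: zero-size array to reduction operation minimum which has no identity
```

```bash
python3 - <<'E'
import cv2
a=cv2.imread("pics/w1.png")[100:220,210:410]; cv2.imwrite("pics/w1c.png",cv2.resize(a,None,fx=4,fy=4,interpolation=cv2.INTER_CUBIC))
E
```

```text
(no output)
```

View pics/w1c.png

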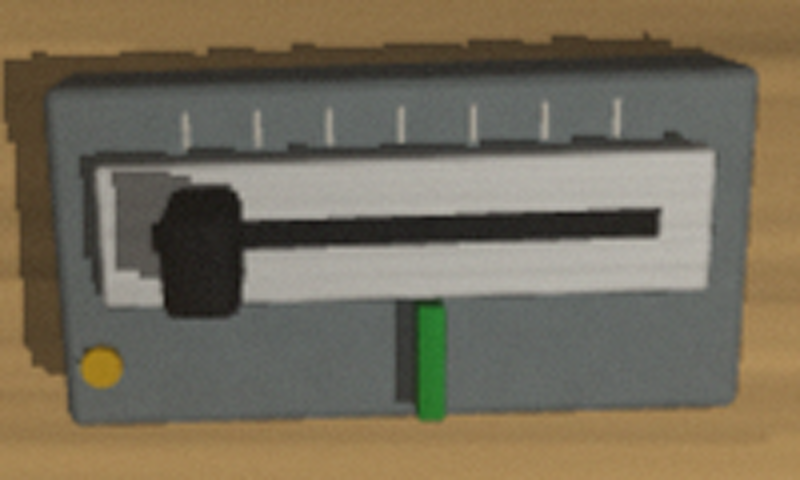

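```bash
python3 - <<'E'
from h import *
p=np.load("w1pose.npy"); a=cv2.imread("pics/w1.png")
g=mask(a,(45,120,40),(80,255,255)); g[:,400:]=0; ys,xs=np.nonzero(g); 
gb=g.copy(); gb[:186]=0; y2,x2=np.nonzero(gb)
c=toplane([[xs.mean()+0.0,ys.mean()]],59,"wrist",p)[0]; print("clip",c)
def yaw(q): return np.arctan2(-(q[1]-q[0])[0],(q[1]-q[0])[1])
q=toplane([[228,205],[396,201]],45,"wrist",p);print("edge",q,yaw(q))
gr=cv2.cvtColor(a,cv2.COLOR_BGR2GRAY); pts=[]
for x in range(278,372,4):
    col=gr[147:168,x].astype(float); w=np.clip(100-col,0,None); pts.append((x,147+(w*np.arange(21)).sum()/w.sum()))
pts=np.array(pts); k=np.polyfit(*pts.T,1); q=toplane([[278,np.polyval(k,278)],[372,np.polyval(k,372)]],59,"wrist",p); th=yaw(q);print("slot",q,th)
u=np.array([-np.sin(th),np.cos(th)]); s0=q[0,:2]
print("track point abreast clip",s0+u*((c[:2]-s0)@u), "perp offset", (c[:2]-s0)@[np.cos(th),np.sin(th)])
d=toplane([[210+205/4,100+255/4]],99.5,"wrist",p)[0]; 
for nm,e in(("pix",d[:2]),("net",np.array([600.,-223.]))): print(nm,e,"along",(e-c[:2])@u,"perp",(e-s0)@[np.cos(th),np.sin(th)])
for n in ("scene","side"):
    im=cv2.imread(f"pics/{n}0.png"); m=mask(im,(45,120,40),(80,255,255)); x0,y0=proj([*c[:2],50],n)[0].astype(int)
    mm=np.zeros_like(m); mm[y0-20:y0+20,x0-20:x0+20]=1; yy,xx=np.nonzero(m&mm); print(n,len(xx),toplane([[xx.mean(),yy.mean()]],54,n))
E
```

```text
clip [ 635.63988655 -158.99896034   59.        ]
edge [[ 658.33886741 -262.81652634   45.        ]
 [ 653.12862094  -63.73468127   45.        ]] 0.026165406397845422
slot [[ 599.04618083 -203.1517496    59.        ]
 [ 595.67073274  -99.8330503    59.        ]] 0.03265863733879085
track point abreast clip [ 597.64425248 -160.24028733] perp offset 38.01590588790187
pix [ 596.69810193 -219.46977222] along -59.167006515975515 perp -2.8796564471157784
net [ 600. -223.] along -62.80316813546362 perp 0.3052089622231619
scene 32 [[ 641.1605117 -161.184403    54.       ]]
side 38 [[ 639.52427566 -157.33693132   54.        ]]
```

```bash
python3 - <<'E'
from h import *
o=[np.pi,0,np.pi/2+0.031]
fingers.grip(70,40)
manip.reach([599.5,-222,150],o)
print(manip.move_straight([599.5,-222,70],rate=100,max_force=12))
fingers.grip(10,40); print(pose(),sensors.read_state()["width"])
y0=-222; u=np.array([-np.sin(.031),np.cos(.031)])
e=pose()[:2]; t=[597.6,-160.2,pose()[2]]
manip.move_straight(t,rate=50); manip.pause(.3)
s=sensors.read_state();print(pose(),s["width"],s["contact_force"])
fingers.grip(60); s=sensors.read_state();print(s["ee_pos"],s["contact_force"])
manip.move_straight([597.6,-160,200],rate=150)
manip.reach([560,-160,300],o)
a=snapshot("wrist");p=pose();np.save("w2pose.npy",p);cv2.imwrite("pics/w2.png",a)
print([(round(d["score"],2),np.round(d["location"],1)) for d in models.spot_point("wrist","dimmer_top")][:2])
print([(round(d["score"],2),np.round(d["location"],1)) for d in models.spot_point("wrist","clip")][:2])
x,y=proj([598,-160,70],"wrist",p)[0].astype(int); print(x,y)
c=a[max(0,y-75):y+75,max(0,x-100):x+100]; cv2.imwrite("pics/w2c.png",cv2.resize(c,None,fx=4,fy=4,interpolation=cv2.INTER_CUBIC)); print(sensors.read_state()["time"])
E
```

```text
False
[ 5.99676991e+02 -2.22005158e+02  7.04255385e+01  3.14106850e+00
 -7.98739951e-05  1.60187495e+00] 19.06170699057025
[ 5.97658514e+02 -1.59106220e+02  7.04128576e+01 -3.14144019e+00
 -1.43419692e-03  1.60238005e+00] 19.322381027738803 [-0.41843008  1.59958331  6.21371856]
[ 597.43206053 -160.19060199   70.2354226 ] [-0.40149722 -0.72294455 -0.45832916]
[(0.66, array([ 600.8, -157.7,   99.8]))]
[(0.44, array([ 636.2, -162.2,   44.8]))]
279 204
10.8833
```

View pics/w2c.png

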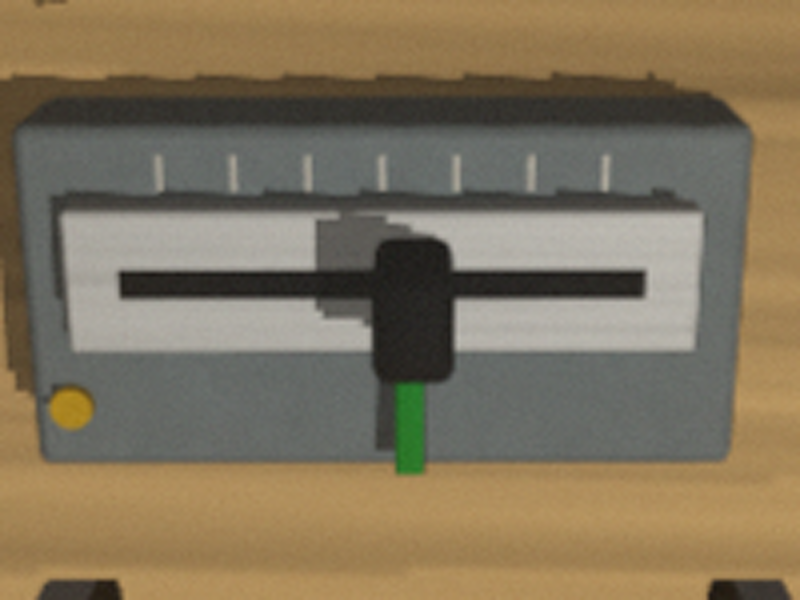

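The grip's centre is at column 413 of the 4x crop and the clip's at 410, seen from straight above, so the offset is under 1 mm. Step 1 is done. Next I'll look at the handle and pointer from close up.

```bash
python3 - <<'E'
from h import *
manip.move_straight([560,-160,380],rate=250)
manip.reach([450,190,330],[np.pi,0,np.pi/2])
a=snapshot("wrist");p=pose();np.save("w3pose.npy",p);cv2.imwrite("pics/w3.png",a)
for l in("lid","lid_grip","pointer_tip"):
    print(l,[(round(d["score"],2),np.round(d["location"],1)) for d in models.spot_point("wrist",l)][:3])
# ball triangulation scene+side
A=[];b=[]
for n,im in(("scene",cv2.imread("pics/scene0.png")),("side",cv2.imread("pics/side0.png")),("wrist",a)):
    q=p if n=="wrist" else None
    m=mask(im,(0,150,60),(6,255,255))|mask(im,(174,150,60),(180,255,255))
    x0,y0=proj([497,317,251],n,q)[0]; yy,xx=np.nonzero(m); r=14 if n!="wrist" else 30
    k=(abs(xx-x0)<r)&(abs(yy-y0)<r); print(n,(x0,y0),k.sum(),xx[k].min() if k.any() else None,xx[k].max() if k.any() else None,yy[k].min() if k.any() else None,yy[k].max() if k.any() else None)
print(sensors.read_state()["time"])
E
```

```text
lid [(0.77, array([661.8, 194.4, 101.8]))]
lid_grip [(0.77, array([446.6, 191.5, 107.4])), (0.39, array([492.9, 319.5, 248.4]))]
pointer_tip [(0.93, array([496.1, 315.5, 247.9])), (0.7, array([369.3,  24.6,  -5.9]))]
scene (np.float64(407.16932484384074), np.float64(143.99170428649148)) 39 405 411 143 154
side (np.float64(212.23479163895212), np.float64(113.53763075307474)) 29 210 226 111 121
wrist (np.float64(474.9630825278138), np.float64(286.08520400436464)) 699 445 490 274 313
12.9333
```

View pics/w3.png

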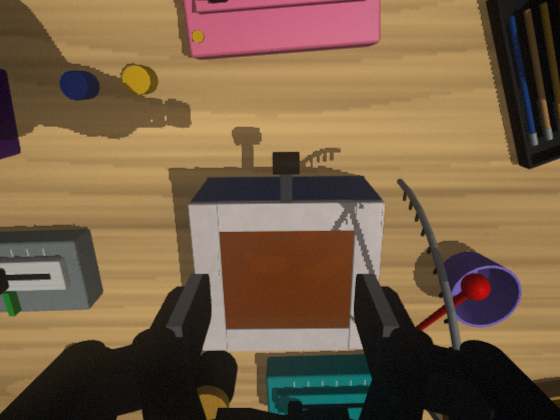

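Handle at about (286,163), the lid's near edge from (192,204) to (381,203), red ball at (475,287), and the arc is well to the side of the lid. Next: refine the positions and the angle.

```bash
python3 - <<'E'
from h import *
p=np.load("w3pose.npy"); a=cv2.imread("pics/w3.png")
print("bar",toplane([[286,163.5]],108,"wrist",p)[0])
e=toplane([[192,204],[381,203]],110.5,"wrist",p); print("edge",e,np.arctan2(-(e[1]-e[0])[0],(e[1]-e[0])[1]))
b=toplane([[475,287]],250,"wrist",p)[0]
K,T=camT("wrist",p); o1=T[:3,3]; d1=b-o1
sc=cv2.imread("pics/scene0.png"); m=mask(sc,(0,150,60),(6,255,255))|mask(sc,(174,150,60),(180,255,255))
print(m[140:156,402:414].astype(int))
for uv in([408,145.5],):
    b2=toplane([uv],250,"scene")[0]; o2=camT("scene")[1][:3,3]; d2=b2-o2
    s=np.linalg.lstsq(np.c_[d1,-d2],o2-o1,rcond=None)[0]; print("ball",o1+d1*s[0],o2+d2*s[1])
E
```

```text
bar [445.05897301 192.89136144 108.        ]
edge [[485.66392543  98.42189764 110.5       ]
 [485.02536298 288.31719005 110.5       ]] 0.0033626954559045443
[[0 0 0 0 0 0 0 0 0 0 0 0]
 [0 0 0 0 0 0 0 0 0 0 0 0]
 [0 0 0 0 0 0 0 0 0 0 0 0]
 [0 0 0 0 1 1 1 1 0 0 0 0]
 [0 0 0 1 1 1 1 1 1 0 0 0]
 [0 0 0 1 1 1 1 1 1 0 0 0]
 [0 0 0 1 1 1 1 1 1 1 0 0]
 [0 0 0 1 1 1 1 1 1 0 0 0]
 [0 0 0 0 1 1 1 1 0 0 0 0]
 [0 0 0 0 0 1 0 0 0 0 0 0]
 [0 0 0 0 0 1 0 0 0 0 0 0]
 [0 0 0 0 0 1 0 0 0 0 0 0]
 [0 0 0 0 0 1 0 0 0 0 0 0]
 [0 0 0 0 0 1 0 0 0 0 0 0]
 [0 0 0 0 0 1 0 0 0 0 0 0]
 [0 0 0 0 0 0 0 0 0 0 0 0]]
ball [499.65713482 319.04931422 247.70166431] [499.58774833 319.51554039 247.93044249]
```

```bash
python3 - <<'E'
from h import *
th=0.01; o=[np.pi,0,np.pi/2+th]
fingers.grip(60,40)
manip.reach([445,191.8,170],o)
print(manip.move_straight([445,191.8,86.5],rate=90,max_force=10))
fingers.grip(15,45); s=sensors.read_state(); print(pose(),s["width"],s["contact_force"])
b=np.array([445,191.8,86.5])
A=0.735
for a in np.linspace(0,A,8)[1:]:
    h=220*(1-np.cos(a))+5*np.sin(a)
    manip.move_straight(b+[h*np.cos(th),h*np.sin(th),220*np.sin(a)+5*(np.cos(a)-1)],rate=70)
    s=sensors.read_state(); print(round(a,2),np.round(s["ee_pos"],1),round(s["width"],1),np.round(s["contact_force"],1))
manip.pause(.5)
sc=snapshot("scene");print([(round(d["score"],2),np.round(d["location"],1)) for d in sum([models.spot_point("scene",l)[:2] for l in("lid_grip","pointer_tip","dimmer_top")],[])])
sd=snapshot("side");print([(round(d["score"],2),np.round(d["location"],1)) for d in sum([models.spot_point("side",l)[:2] for l in("lid_grip","pointer_tip")],[])])
w=snapshot("wrist"); np.save("w4pose.npy",pose()); cv2.imwrite("pics/w4.png",w)
cv2.imwrite("pics/end.png",np.vstack([cv2.resize(sc[80:280,160:480],(800,500))[:300],cv2.resize(sd[60:220,140:400],(487,300),interpolation=cv2.INTER_CUBIC).repeat(1,0) if 0 else cv2.copyMakeBorder(cv2.resize(sd[60:220,140:400],(487,300)),0,0,0,313,cv2.BORDER_CONSTANT)]))
s=sensors.read_state(); print(s["time"],s["ee_pos"],s["width"],s["contact_force"])
E
```

```text
False
[ 4.45182157e+02  1.92330758e+02  8.70019194e+01  3.14121862e+00
 -1.11055440e-03  1.58102430e+00] 24.807746481214146 [-0.78332141  0.94317372  6.46480213]
0.1 [447.  192.3 109.8] 25.2 [ 2.1  4.  -2.5]
0.21 [451.  192.3 132. ] 25.1 [ 2.9  5.6 -3.4]
0.32 [457.3 192.3 153.9] 25.2 [ 2.5  4.5 -4. ]
0.42 [465.9 192.5 175.1] 25.2 [ 1.5  5.5 -4.2]
0.52 [476.5 192.6 195.2] 25.1 [ 1.5  6.3 -4.9]
0.63 [489.3 192.7 214.1] 24.8 [ 0.1  4.8 -3.2]
0.74 [504.4 192.8 231.9] 25.2 [-0.7  5.1 -3.1]
[(0.77, array([500.9, 193.7, 245.7])), (0.65, array([497.3, 316.6, 254.1])), (0.68, array([801.6, 204. ,  98.6])), (0.62, array([286.3, 125. , 100.1]))]
[(0.88, array([502.7, 195.1, 249.9])), (0.44, array([374.9, -43.9,   1.3])), (0.72, array([780. ,  81.3,   1.7])), (0.58, array([503. , 191.4, 244.8]))]
19.5917 [504.30754705 192.80635081 231.8852069 ] 25.086143623597675 [-1.46182204  6.4362374  -2.81446577]
```

View pics/end.png

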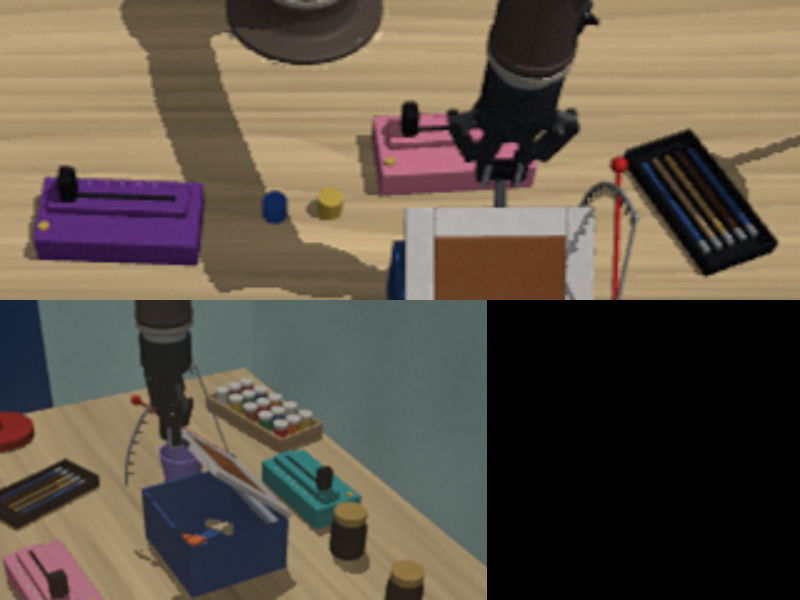

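View pics/w4.png

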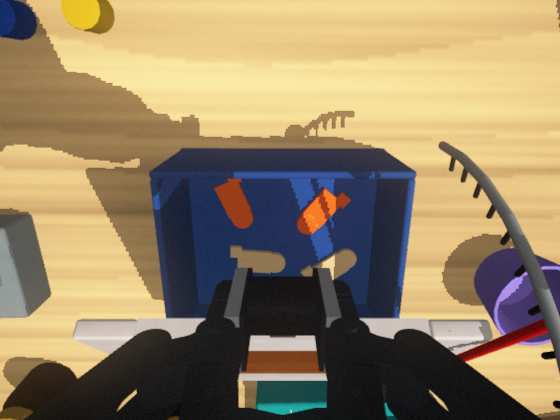

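The lid is up between the fingers (width 25 mm, holding a load of about 3 N). The handle is at z≈251, and the ball reads 248–254. As a cross-check on the angle, I'll compare both in the one scene picture: the ball at (408,145.2) and the lid's front rim at row ≈162.8.

```bash
python3 - <<'E'
from h import *
for a in np.arange(.62,.88,.04):
    c,s=np.cos(a),np.sin(a)
    print(round(a,2),"ball",proj([665-220*c,319,100.5+220*s],"scene")[0].round(1),"rim",proj([665-180*c+10*s,200,100.5+180*s+10*c],"scene")[0].round(1))
sc=snapshot("scene"); print(cv2.cvtColor(sc,cv2.COLOR_BGR2GRAY)[154:172,335])
m=mask(sc,(0,150,60),(6,255,255))|mask(sc,(174,150,60),(180,255,255)); y,x=np.nonzero(m[140:149,402:414]); print("ball",x.mean()+402,y.mean()+140)
m=mask(sc,(45,120,40),(80,255,255)); y,x=np.nonzero(m[210:245,200:260]); print("clip px",x.mean()+200,y.mean()+210)
print([(round(d["score"],2),np.round(d["location"],1)) for d in models.spot_point("scene","dimmer_top")])
E
```

```text
0.62 ball [405.3 146.2] rim [361.7 161.1]
0.66 ball [406.2 146.1] rim [362.2 161.2]
0.7 ball [407.1 146. ] rim [362.7 161.4]
0.74 ball [408.1 146.2] rim [363.2 161.8]
0.78 ball [409.  146.4] rim [363.7 162.2]
0.82 ball [410.  146.8] rim [364.3 162.8]
0.86 ball [410.9 147.3] rim [364.8 163.5]
[ 76  74  73 146 146 141 154 164 152 167 178 177 177 178 179 181 179 178]
ball 407.6060606060606 145.5151515151515
clip px 228.125 229.5
[(0.68, array([ 391.7, -291.6,  101.6])), (0.66, array([803.8, 206. ,  99.5])), (0.51, array([283.3, 127.9, 100.6])), (0.5, array([ 593.8, -158.2,  101.8])), (0.17, array([ 426.9, -463.6,   -6.6]))]
```

```bash
python3 - <<'E'
from h import *
im=snapshot("side"); m=mask(im,(0,120,50),(8,255,255))|mask(im,(172,120,50),(180,255,255)); print(m[107:122,205:222].astype(int))
for a in np.arange(.62,.88,.04): print(round(a,2),proj([664-220*np.cos(a),318,100.5+220*np.sin(a)],"side")[0].round(1))
s=sensors.read_state(); print(s["time"],s["width"],s["ee_pos"],abs(s["qvel"]).max())
ticket.close_job()
E
```

```text
[[0 0 0 0 0 0 0 0 0 0 0 0 0 0 0 0 0]
 [0 0 0 0 0 0 0 0 0 0 0 0 0 0 0 0 0]
 [0 0 0 0 0 0 0 0 0 0 0 0 0 0 0 0 0]
 [0 0 0 0 0 0 0 0 0 0 0 0 0 0 0 0 0]
 [0 0 0 0 0 0 1 1 1 0 0 0 0 0 0 0 0]
 [0 0 0 0 0 1 1 1 1 1 0 0 0 0 0 0 0]
 [0 0 0 0 0 1 1 1 1 1 0 0 0 0 0 0 0]
 [0 0 0 0 0 1 1 1 1 1 1 0 0 0 0 0 0]
 [0 0 0 0 0 0 1 1 1 1 1 1 0 0 0 0 0]
 [0 0 0 0 0 0 0 0 0 0 0 0 1 0 0 0 0]
 [0 0 0 0 0 0 0 0 0 0 0 0 0 0 0 0 1]
 [0 0 0 0 0 0 0 0 0 0 0 0 0 0 0 1 1]
 [0 0 0 0 0 0 0 0 0 0 0 0 0 0 0 0 1]
 [0 0 0 0 0 0 0 0 0 0 0 0 0 0 0 0 0]
 [0 0 0 0 0 0 0 0 0 0 0 0 0 0 0 0 0]]
0.62 [209.  120.9]
0.66 [210.4 118.5]
0.7 [211.9 116.1]
0.74 [213.6 113.8]
0.78 [215.2 111.5]
0.82 [217.  109.2]
0.86 [218.9 107. ]
19.7417 25.386715850547453 [504.3169193  192.83121077 231.88558348] 0.001498407388820543
the job is handed in; nothing more can be done
```

I slid the grey dimmer grip about 62 mm to the green clip with the lid still shut. I then raised the lid by its handle to 0.735 rad and handed the job in at 19.7 s while still holding it. No verdict was given, so the checks below are my own.

- **Dimmer:** a picture from straight above after the slide showed the grip within about 1 mm of the clip's middle. The network's reading in the last scene picture, y = −158.2 (clip at about −159), agrees within its accuracy.
- **Lid angle:** the ball's position in the last side picture fits about 0.74 rad, and my triangulation from the wrist and scene pictures gave about 0.73. The handle ended at z ≈ 251 mm against 248–254 mm for the ball. The arm was at rest, with the fingers 25 mm apart on the bar.
- **Weak or disagreeing checks:**
  - The lid-rim check in the scene view hardly changes with angle, so it told me little.
  - In that view the network put the ball 8 mm above the handle, about 0.04 rad, which is still within the limit.
  - In the last side picture the network's pointer reading was false, so I used the red pixels.
- **Other things:** the pointer stayed where it was, and I saw no jar, pot or tool displaced in the pictures I viewed. I did not measure those separately.

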